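# Set up the emery-tape dispenser for the next class

## Task

Get the red emery-tape dispenser ready: swing both of its folded arms out towards you until each one snaps home against its end stop, then lock each arm by dropping a yellow-headed pin fully down into the hole beside it. Load every roll of emery tape on the bench onto the arms' spindles, lying flat, at most two rolls to a spindle. Leave the file, the V-block and the round surface plate where they are.

Things in the scene. Friction and masses are not known exactly. Their poses are not given: they have to be found in the camera images.
- station: the dispenser's red bar, fixed to the bench: 100 mm (x) by 320 mm (y) by 30 mm high, origin at the centre of its underside, on the bench; its -x side faces the robot, +y is its left end. An arm hinge stands near either end
- left_arm (a joint): left (+y end) arm's angle: 0 = folded along the bar, spindle towards the bar's middle (starts 0 to 0.45); 1.571 = fully out, square to the bar, pointing to station -x, at the stop. Opens clockwise from above. Friction 0.06 N m, stays where left below 1.1. From 1.15 a sprung ball resists with up to 0.3 N m (4 N at the spindle); past 1.45 it snaps to the stop and is held by 0.2 N m
- right_arm (a joint): right (-y end) arm's angle: 0 = folded along the bar, spindle towards the bar's middle (starts 0 to 0.45); 1.571 = fully out, square to the bar, pointing to station -x, at the stop. Opens anticlockwise from above. Friction 0.06 N m, stays where left below 1.1. From 1.15 a sprung ball resists with up to 0.3 N m (4 N at the spindle); past 1.45 it snaps to the stop and is held by 0.2 N m
- left_hinge (a point): point on the vertical hinge axis of the left arm, 46 mm above the bench, 130 mm to +y of the bar's middle; the dark hub round it is 32 mm across, its top (with a brass cap) 52 mm above the bench
- right_hinge (a point): the same for the right arm, 130 mm to -y of the bar's middle
- left_seat (a point): centre of the left arm's round aluminium seat (54 mm diameter, 46 mm above the bench); moves with the arm, 90 mm from its hinge. An upright spindle rises from here: 16 mm diameter, 62 mm tall, top 8 mm tapering to 6 mm; takes two rolls, one on the other. It may be pinched to swing the arm. The arm is a flat bar 18 mm wide, its top 44 mm above the bench
- right_seat (a point): centre of the right arm's round aluminium seat (54 mm diameter, 46 mm above the bench); moves with the arm, 90 mm from its hinge. An upright spindle rises from here: 16 mm diameter, 62 mm tall, top 8 mm tapering to 6 mm; takes two rolls, one on the other. It may be pinched to swing the arm. The arm is a flat bar 18 mm wide, its top 44 mm above the bench
- left_hole (a point): mouth of the round hole for the left arm's lock pin, on the bar's top face (30 mm above the bench), fixed to the station; 11 mm diameter with a 2 mm chamfer, 24 mm deep. It lies beside the arm when the arm is fully out, on the side towards the middle of the bar, 15.5 mm from the arm's centreline and 35 mm from the hinge
- right_hole (a point): mouth of the round hole for the right arm's lock pin, on the bar's top face (30 mm above the bench), fixed to the station; 11 mm diameter with a 2 mm chamfer, 24 mm deep. It lies beside the arm when the arm is fully out, on the side towards the middle of the bar, 15.5 mm from the arm's centreline and 35 mm from the hinge
- pin_block: wooden block in which the pins stand at first: 40 mm (x) by 90 mm (y) by 30 mm high, fixed, origin at the centre of its underside; two holes 25 mm either side of its centre along y, 24 mm deep
- pin_1: lock pin, 80 mm long: steel shank 8 mm diameter with a round tip, topped by a yellow head 16 mm diameter from 57 to 80 mm above the tip. Origin at the tip, z along the pin to the head. Stands upright in the block at first, its tip 6 mm above the bench; fully down in a lock hole the tip is again 6 mm above the bench. 30 g
- pin_2: a second pin like pin_1; either pin fits either hole
- roll_1: roll of brown emery tape (rigid) on a light card core: 58 mm outer diameter, 28 mm high, 24 mm bore, 60 to 125 g, lying flat on the bench to the robot's right; origin at the centre of its underside, z along the bore. Two to four of the four rolls are there, the rest are absent. Any roll goes on either spindle
- roll_2: roll of brown emery tape (rigid) on a light card core: 58 mm outer diameter, 28 mm high, 24 mm bore, 60 to 125 g, lying flat on the bench to the robot's right; origin at the centre of its underside, z along the bore. Two to four of the four rolls are there, the rest are absent. Any roll goes on either spindle
- roll_3: roll of brown emery tape (rigid) on a light card core: 58 mm outer diameter, 28 mm high, 24 mm bore, 60 to 125 g, lying flat on the bench to the robot's right; origin at the centre of its underside, z along the bore. Two to four of the four rolls are there, the rest are absent. Any roll goes on either spindle
- roll_4: roll of brown emery tape (rigid) on a light card core: 58 mm outer diameter, 28 mm high, 24 mm bore, 60 to 125 g, lying flat on the bench to the robot's right; origin at the centre of its underside, z along the bore. Two to four of the four rolls are there, the rest are absent. Any roll goes on either spindle
- file: bystander: steel file with wooden handle lying along its x, 270 mm long, origin on the bench under the joint of handle and blade; not to be moved
- v_block: bystander: steel V-block, 55 x 45 x 43 mm, origin at the centre of its underside, behind the dispenser; not to be moved
- surface_plate: bystander: round dark surface plate, 140 mm diameter, 30 mm thick, origin at the centre of its underside; not to be moved
Things that resemble listed ones, but are neither listed nor needed, are in the scene too. What is shaped like the roll_1 but orange or purple is not meant.

How it is judged:
By the outcome, as a careful person would: the job done as asked, in the order asked, and still so for the second after the job is handed in, with the robot touching nothing.
Of roll_1, roll_2, roll_3, roll_4 only 2 to 4 are there at a start; the rules pass over those that are not, and their reading is None.
At some moment in a run one of roll_1, roll_2, roll_3, roll_4 may be knocked a few centimetres aside while the robot is not near it.
It also fails if it takes over 210 s, if anything falls off the work surface, if the arm or the gripper's body presses on something with over 40 N, if the wrist force passes 120 N, or if a joint passes its speed limit or range.

## Robot

A 6-joint arm with a two-finger parallel gripper is mounted at the origin on the work surface. World frame = base frame: x ahead of the robot, y to its left, z up, the work surface at z = 0. Lengths are in m, angles in rad, forces in N, time in s.
With the tool pointing down it reaches from about 0.225 to 0.725 m from the base axis. Payload 3.1 kg.
Tool frame: the origin (TCP) lies at the very end of the fingers, on their centre line; the grasp point (between the pads) lies 19 mm behind it; z points along the fingers, y is the line along which they close (so a half turn about z gives the same grasp; the last joint's range is limited). The gripper opens to 85 mm and grips with 20 to 120 N. Pads are 22 mm wide; open, the fingers measure 114 mm over their backs; the gripper's body (76 mm by 85 mm) begins 54 mm behind the grasp point. The pads swing forward as they close: fully open they stand 13 mm farther back than shut.
Start: joints at [1.08, 0.048, 0.099, 1.622, 0, 1.443], TCP at [0.186, 0.491, 0.231] pointing down, gripper open.
Joint ranges: [-2.91, 2.91], [-0.99, 1.94], [-1.21, 1.42], [-2.12, 2.29], [-1.49, 1.47], [-3.14, 3.14]. Speed limits (rad/s): [2.79, 2.79, 3.14, 3.14, 3.14, 3.14].

## Interface

Orientations are given as a rotation vector (axis times angle).
In Python, from plant import robot gives the robot as it stands. Calls block until the motion is done:
- robot.move_ptp(position, orientation): joint-space move of the TCP to a pose.
- robot.move_linear(position, orientation=None, rate=0.15, until_force=None): straight line of the TCP; orientation=None keeps the orientation; rate is the mean speed in m/s. With until_force (N) it stops when the force on the tool has changed by that much, and returns True; else False.
- robot.move_joints(angles): joint-space move.
- robot.command_gripper(opening, grip_force=None): opening from 0.0 (shut) to 1.0 (fully open); grip_force is the grip in N (None keeps the last); returns when the fingers have stopped.
- robot.wait(seconds).
- robot.inverse_kinematics(position, orientation): joint angles nearest the present ones, or None.
- robot.get_image(name): name is "side" or "top" or "wrist"; returns the picture (420x560x3 uint8, red, green, blue); there is no depth.
- robot.camera_model(name): a dict with "fx", "fy", "cx", "cy" (pixels), "rvec" (rotation vector, rad) and "tvec" (3), from world to camera coordinates, as OpenCV has them; the wrist camera has in their place "mount" (4x4, takes a point from camera to tool coordinates, whose origin is the TCP and whose axes are the flange's). Camera axes: x right, y down, z forward; pixel columns grow to the right and rows downward; lengths in m; the calibration is good to about 2 mm. A picture is of the moment at which its call begins: read the wrist's pose just before it. camera_model takes no time and is no camera call.
A pose or a line that the arm cannot do raises robot.PlanningError and nothing moves.
- robot.job_done(): hands the job in; it is judged then, once.
Trained networks look in the newest picture that a camera, given by its name, has taken for a name from the list of things; names that differ only in an ending like _2 or _b are one class to them, and where a whole thing is asked for, a point or a joint stands for the part that bears it (a point fixed in the world has none). Each returns a list of dicts, best first, with "conf" (0 to 1); they miss things now and then, are a little off and sometimes report something else, mostly with a low value. They report only what shows in the picture. A call takes as long as a camera call. They do not tell look-alikes from the thing itself.
- robot.recognise(camera, target): "extent" ([centre column, centre row, width, height] in pixels, round what is visible of it).
- robot.cut_out(camera, target): "pixels" (420x560 bool, what is visible of it) and "extent" ([centre column, centre row, width, height] in pixels, round what is visible of it).
- robot.tip_of(camera, target): "position" ([row, column] in pixels: a listed point, or the origin of a listed thing).
Readings, each from a call of its own:
- robot.get_time_s(): time.
- robot.get_joint_positions(): joint angles.
- robot.get_joint_velocities(): joint speeds.
- robot.get_joint_efforts(): joint torques, N m.
- robot.get_tcp_pos(): TCP position.
- robot.get_tool_rot(): TCP orientation.
- robot.get_ft_force(): force on the tool from outside, world axes, zero at the start.
- robot.get_moment(): the same for the moment, N m.
- robot.get_grip_width(): opening from 0.0 (shut) to 1.0 (fully open).
- robot.get_grasp_force(): force on a finger pad.
Only numpy, scipy, OpenCV 4.12 (cv2) and the standard library are available. Lean on these libraries where they do the work, as an engineer would, in place of code of your own. Each camera call takes 0.05 s, during which the arm holds its last target. There are 200 camera calls.

## Working session

There is one attempt and no reset: what is moved stays moved. The work goes in short steps, each a Python script; the robot and the scene stay as the last script left them, time stands still between calls to the robot, and variables do not carry over. Pictures are saved under pics/ and viewed, at most 14 in all, crops included, and the job is handed in when it is done.

```bash
ls; mkdir -p pics; cat > h.py <<'E'
import numpy as np, cv2
from scipy.spatial.transform import Rotation as R
from plant import robot
def cam(name):
    m=robot.camera_model(name)
    K=np.array([[m["fx"],0,m["cx"]],[0,m["fy"],m["cy"]],[0,0,1.]])
    if "mount" in m:
        T=np.eye(4);T[:3,:3]=R.from_rotvec(robot.get_tool_rot()).as_matrix();T[:3,3]=robot.get_tcp_pos()
        M=T@np.array(m["mount"]); Rc=M[:3,:3]; c=M[:3,3]
    else:
        Rc=R.from_rotvec(np.ravel(m["rvec"])).as_matrix().T; c=-Rc@np.ravel(m["tvec"])
    return K,Rc,c
def ray(C,col,row,z):
    K,Rc,c=C; d=Rc@np.linalg.solve(K,[col,row,1.]); return c+d*(z-c[2])/d[2]
def proj(C,p):
    K,Rc,c=C; q=K@(Rc.T@(np.asarray(p,float)-c)); return q[:2]/q[2]
def tri(C1,p1,C2,p2):
    A=[];b=[]
    for (K,Rc,c),p in((C1,p1),(C2,p2)):
        d=Rc@np.linalg.solve(K,[p[0],p[1],1.]);d/=np.linalg.norm(d);P=np.eye(3)-np.outer(d,d);A.append(P);b.append(P@c)
    return np.linalg.solve(sum(A),sum(b))
def save(n,img): cv2.imwrite(f"pics/{n}.png",cv2.cvtColor(img,cv2.COLOR_RGB2BGR))
def down(yaw): # tool y axis (closing line) at world angle yaw
    y=np.array([np.cos(yaw),np.sin(yaw),0]);z=np.array([0,0,-1.]);return R.from_matrix(np.c_[np.cross(y,z),y,z]).as_rotvec()
E
cat > a.py <<'E'
from h import *
for n in("top","side"):
    im=robot.get_image(n);save(n+"0",im);C=cam(n);print(n,"cam",C[2].round(3))
    for t in("left_hinge","right_hinge","left_seat","right_seat","left_hole","right_hole","pin_1","pin_block","station","roll_1","file","v_block","surface_plate"):
        z={"hinge":.046,"seat":.046,"hole":.03}.get(t.split("_")[-1],0.006 if t=="pin_1" else 0)
        print(t,[(round(d["conf"],2),[round(float(v)) for v in d["position"]],ray(C,d["position"][1],d["position"][0],z)[:2].round(3).tolist()) for d in robot.tip_of(n,t)[:7]])
print(robot.get_tool_rot(),robot.get_time_s())
E
python3 a.py
```

```text
pics
top cam [0.495 0.027 1.42 ]
left_hinge [(0.75, [214, 196], [0.633, 0.276]), (0.55, [254, 128], [0.515, 0.469]), (0.21, [213, 242], [0.635, 0.144])]
right_hinge [(0.73, [211, 285], [0.641, 0.019])]
left_seat [(0.88, [216, 228], [0.626, 0.184])]
right_seat [(0.81, [214, 252], [0.633, 0.114])]
left_hole [(0.92, [226, 200], [0.598, 0.267])]
right_hole [(0.88, [223, 282], [0.609, 0.028])]
pin_1 [(0.46, [269, 240], [0.473, 0.151]), (0.45, [167, 379], [0.78, -0.262])]
pin_block [(0.83, [268, 236], [0.477, 0.164]), (0.69, [218, 254], [0.627, 0.11])]
station [(0.8, [214, 239], [0.638, 0.156])]
roll_1 [(0.85, [218, 356], [0.627, -0.193]), (0.67, [219, 396], [0.625, -0.313]), (0.58, [271, 392], [0.471, -0.296])]
file [(0.92, [257, 126], [0.508, 0.491])]
v_block [(0.63, [161, 260], [0.799, 0.093])]
surface_plate [(0.93, [170, 378], [0.772, -0.262])]
side cam [0.307 0.87  0.93 ]
left_hinge [(0.77, [288, 235], [0.635, 0.281]), (0.18, [227, 216], [0.762, 0.125])]
right_hinge []
left_seat [(0.89, [262, 256], [0.624, 0.192])]
right_seat [(0.56, [236, 266], [0.631, 0.106])]
left_hole [(0.77, [294, 252], [0.599, 0.268])]
right_hole [(0.85, [224, 287], [0.605, 0.032])]
pin_1 [(0.66, [277, 322], [0.473, 0.144]), (0.51, [292, 315], [0.474, 0.191])]
pin_block [(0.78, [285, 320], [0.469, 0.164])]
station [(0.84, [260, 257], [0.64, 0.148])]
roll_1 [(0.74, [172, 312], [0.624, -0.23]), (0.7, [172, 370], [0.461, -0.298]), (0.63, [138, 326], [0.637, -0.414]), (0.56, [160, 322], [0.614, -0.301])]
file [(0.67, [400, 247], [0.513, 0.487])]
v_block [(0.67, [228, 215], [0.787, 0.091])]
surface_plate [(0.72, [155, 267], [0.781, -0.255])]
[ 5.66758947e-01  3.09004600e+00 -2.61612008e-05] 1.4
```

```bash
python3 - <<'E'
import cv2
t=cv2.imread("pics/top0.png");s=cv2.imread("pics/side0.png")
cv2.imwrite("pics/topc.png",cv2.resize(t[130:310,100:450],(800,411),interpolation=2))
cv2.imwrite("pics/sidec.png",cv2.resize(s[100:340,160:480],(800,600),interpolation=2))
E
```

```text
(no output)
```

View pics/topc.png

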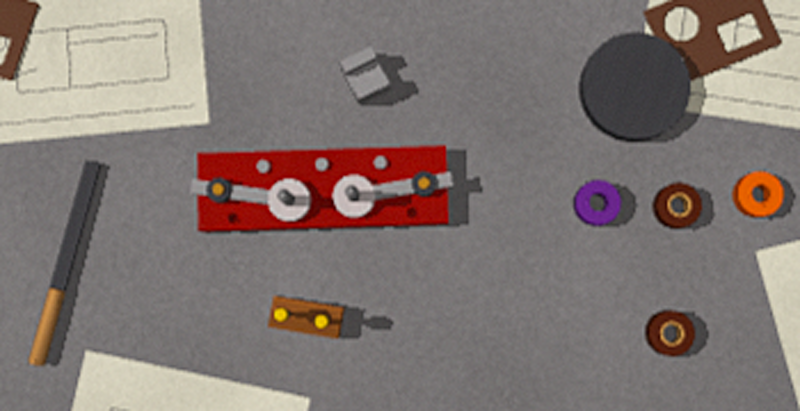

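View pics/sidec.png

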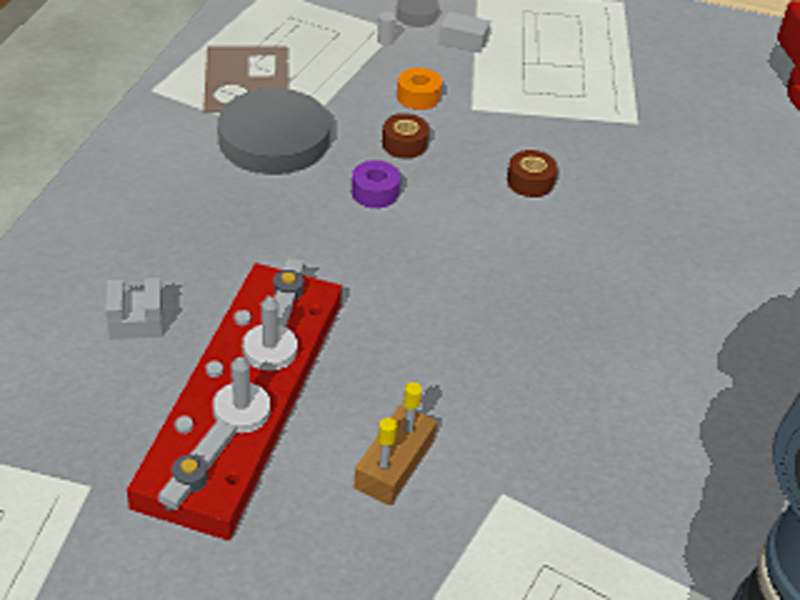

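The rolls I want are brown with a card core. Candidates in the full top view (col, row):
- **Brown:** (396, 220) and (393, 275). These are the ones to load.
- **Look-alikes:** purple at (361, 219) and orange at (432, 215). Not these.

The yellow pins are in the block at about (222, 267) and (240, 270). The round-topped grey pegs on the bar are fixed. I'll check with wrist close-ups.

```bash
cat >> h.py <<'E'
def best_rot(p,yaw):
    q0=np.array(robot.get_joint_positions());c=[]
    for k in(0,np.pi):
        r=down(yaw+k);q=robot.inverse_kinematics(list(p),list(r))
        if q is not None:c.append((abs(q[5]),r))
    return list(min(c,key=lambda t:t[0])[1])
def go(p,yaw): robot.move_ptp(list(p),best_rot(p,yaw))
def see(name,targets,z=None,n=6,mc=.3):
    C=cam(name);im=robot.get_image(name);out={}
    for t in targets:
        zz=z if z is not None else {"hinge":.046,"seat":.046,"hole":.03}.get(t.split("_")[-1],0.006 if t=="pin_1" else 0)
        out[t]=[(round(d["conf"],2),ray(C,d["position"][1],d["position"][0],zz)[:2].round(4).tolist()) for d in robot.tip_of(name,t)[:n] if d["conf"]>mc]
    return im,C,out
E
python3 - <<'E'
from h import *
print(np.array(robot.camera_model("wrist")["mount"]).round(3),robot.camera_model("wrist")["fx"])
T=["left_hinge","right_hinge","left_seat","right_seat","left_hole","right_hole","pin_1","pin_block"]
for i,(x,y) in enumerate([(.50,.20),(.52,.08)]):
    go((x,y,.36),0 if i else np.pi/2*0)
    im,C,o=see("wrist",T);save(f"w{i}",im)
    for t in T:print(t,o[t])
print(robot.get_joint_positions(),robot.get_time_s())
t=cv2.imread("pics/top0.png");hsv=cv2.cvtColor(t,cv2.COLOR_BGR2HSV)
m=((hsv[...,0]<10)&(hsv[...,1]>120)&(hsv[...,2]>30)&(hsv[...,2]<110)).astype(np.uint8)
n,l,st,ce=cv2.connectedComponentsWithStats(m);print([(ce[i].round().tolist(),int(st[i,4])) for i in range(1,n) if st[i,4]>40])
a=cv2.imread("pics/w0.png");b=cv2.imread("pics/w1.png");cv2.imwrite("pics/w01.png",cv2.resize(np.hstack([a,b]),(800,300)))
E
```

```text
[[-0.001 -0.954 -0.298  0.076]
 [ 1.    -0.001 -0.001 -0.001]
 [ 0.    -0.298  0.954 -0.143]
 [ 0.     0.     0.     1.   ]] 333.5666721882622
left_hinge [(0.64, [0.6397, 0.2797]), (0.51, [0.596, 0.257])]
right_hinge [(0.6, [0.6503, 0.0183])]
left_seat [(0.76, [0.6269, 0.1882])]
right_seat [(0.6, [0.6335, 0.1058])]
left_hole [(0.69, [0.5998, 0.2663])]
right_hole [(0.73, [0.6101, 0.0321])]
pin_1 [(0.7, [0.4799, 0.1869]), (0.5, [0.4759, 0.1461])]
pin_block [(0.73, [0.5128, 0.4934]), (0.57, [0.4756, 0.1701]), (0.5, [0.6462, 0.1049])]
left_hinge [(0.89, [0.6351, 0.2848])]
right_hinge [(0.93, [0.6478, 0.0228])]
left_seat [(0.61, [0.6267, 0.1908])]
right_seat []
left_hole [(0.77, [0.5962, 0.26])]
right_hole [(0.67, [0.6154, 0.0333])]
pin_1 [(0.58, [0.4664, 0.1445]), (0.51, [0.4787, 0.1914])]
pin_block [(0.7, [0.4732, 0.1678])]
[ 2.63238247e-02  1.30770468e-01  4.50710110e-01  1.89067906e+00
  4.94331083e-05 -1.54563874e+00] 5.2
[([407.0, 127.0], 42), ([411.0, 148.0], 77), ([102.0, 159.0], 53), ([238.0, 218.0], 94), ([396.0, 220.0], 210), ([270.0, 219.0], 70), ([393.0, 275.0], 212), ([509.0, 386.0], 929), ([548.0, 411.0], 96)]
```

View pics/w01.png

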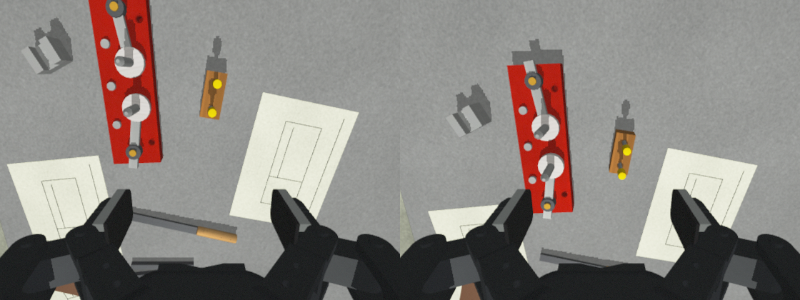

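```bash
cat >> h.py <<'E'
M={"left_hinge":(0,.130),"right_hinge":(0,-.130),"left_hole":(-.035,.1145),"right_hole":(-.035,-.1145)}
from scipy.optimize import least_squares
def rot2(a): return np.array([[np.cos(a),-np.sin(a)],[np.sin(a),np.cos(a)]])
def fit(obs):
    f=lambda v:np.ravel([np.array(v[:2])+rot2(v[2])@M[n]-p for n,p in obs])
    s=least_squares(f,[.64,.15,.02],loss="soft_l1",f_scale=.003);return s.x,f(s.x).reshape(-1,2)
E
python3 - <<'E'
from h import *
L,Rr,l,r="left_hinge","right_hinge","left_hole","right_hole"
obs=[(L,(.633,.276)),(Rr,(.641,.019)),(l,(.598,.267)),(r,(.609,.028)),(L,(.635,.281)),(l,(.599,.268)),(r,(.605,.032)),
(L,(.6397,.2797)),(Rr,(.6503,.0183)),(l,(.5998,.2663)),(r,(.6101,.0321)),(L,(.6351,.2848)),(Rr,(.6478,.0228)),(l,(.5962,.26)),(r,(.6154,.0333))]
v,res=fit(obs);print(v);print((res*1000).round(1).tolist())
E
```

```text
[0.63989337 0.14987491 0.04594456]
[[0.9, 3.7], [4.9, 1.0], [1.7, -4.4], [1.2, 5.9], [-1.1, -1.3], [0.7, -5.4], [5.2, 1.9], [-5.8, 0.0], [-4.4, 1.7], [-0.1, -3.7], [0.1, 1.8], [-1.2, -5.1], [-1.9, -2.8], [3.5, 2.6], [-5.2, 0.6]]
```

```bash
cat > swing.py <<'E'
import sys
from h import *
S=np.array([.6399,.1499]);Y=.046
side,seat,tipz=sys.argv[1],np.array(eval(sys.argv[2])),.068
s=1 if side=="left" else -1
H=S+rot2(Y)@[0,.13*s]
d=rot2(Y).T@(seat-H);a0=np.arctan2(-d[0],-s*d[1]);print("a0",a0,np.linalg.norm(d))
P=lambda a,r=.09:H+r*(rot2(Y)@[-np.sin(a),-s*np.cos(a)])
yaw=lambda a:Y-s*a
k=min((0,np.pi),key=lambda k:abs((robot.inverse_kinematics([*P(1.5),tipz],list(down(yaw(1.5)+k))) or [9]*6)[5]))
rot=lambda a:list(down(yaw(a)+k))
robot.command_gripper(.6,25)
robot.move_ptp([*seat,.17],rot(a0))
robot.move_linear([*seat,tipz],rate=.12)
robot.command_gripper(0.0,25);print("w",robot.get_grip_width(),robot.get_ft_force())
A=1.52
for a in np.linspace(a0,A,9)[1:]:
    robot.move_linear([*P(a),tipz],rot(a),rate=.07)
    print(round(a,2),np.round(robot.get_ft_force(),1),round(robot.get_grip_width(),3))
robot.command_gripper(.5)
robot.wait(.3)
robot.move_linear([*P(A),.2],rate=.2)
print(robot.get_time_s())
E
python3 swing.py left "(.6265,.188)"
```

```text
a0 0.1267082149605488 0.09206215951112359Traceback (most recent call last):
  File "swing.py", line 10, in <module>
    k=min((0,np.pi),key=lambda k:abs((robot.inverse_kinematics([*P(1.5),tipz],list(down(yaw(1.5)+k))) or [9]*6)[5]))
  File "swing.py", line 10, in <lambda>
    k=min((0,np.pi),key=lambda k:abs((robot.inverse_kinematics([*P(1.5),tipz],list(down(yaw(1.5)+k))) or [9]*6)[5]))
                                      ^^^^^^^^^^^^^^^^^^^^^^^^^^^^^^^^^^^^^^^^^^^^^^^^^^^^^^^^^^^^^^^^^^^^^^^^
ValueError: The truth value of an array with more than one element is ambiguous. Use a.any() or a.all()
```

```bash
sed -i 's/^k=min.*/def j6(k):\n    q=robot.inverse_kinematics([*P(1.5),tipz],list(down(yaw(1.5)+k)));return 9 if q is None else abs(q[5])\nk=min((0,np.pi),key=j6)/' swing.py
python3 swing.py left "(.6265,.188)"
```

```text
a0 0.1267082149605488 0.09206215951112359
w 0.1764445044877999 [-0.7877918  -0.65510229  3.81893885]
0.3 [-2.4 -5.1  5.8] 0.175
0.48 [-1.6 -3.4  6.5] 0.179
0.65 [-2.2 -2.5  5.6] 0.173
0.82 [-2.6 -1.1  6.5] 0.181
1.0 [-1.2  0.6  5.7] 0.173
1.17 [-0.4  1.   5.7] 0.178
1.35 [ 2.6 -0.5  4.5] 0.179
1.52 [3.8 6.1 3.7] 0.18
12.4917
```

```bash
python3 swing.py right "(.633,.109)" && python3 - <<'E'
from h import *
T=["left_hinge","right_hinge","left_seat","right_seat","left_hole","right_hole","pin_1","pin_block"]
ims=[]
for x,y,z in [(.53,.24,.30),(.53,.02,.30)]:
    go((x,y,z),np.pi/2)
    im,C,o=see("wrist",T);ims.append(im)
    for t in T:print(t,o[t])
save("w2",cv2.resize(np.hstack(ims),(800,300)))
E
```

```text
a0 0.09775785523959198 0.08988973071418552
w 0.17902442133645324 [-1.11989087e+00  3.80006230e-03  3.88838412e+00]
0.28 [-0.9 -0.7  5.1] 0.178
0.45 [-2.  -0.5  5.6] 0.176
0.63 [-2.4 -0.1  6.8] 0.174
0.81 [-2.1 -0.1  6.1] 0.178
0.99 [-3.3 -0.1  7. ] 0.175
1.16 [-2.9 -0.6  7.1] 0.178
1.34 [-2.   2.3  7.3] 0.179
1.52 [-2.8 -2.5  6. ] 0.18
19.775
left_hinge [(0.97, [0.6382, 0.2775])]
right_hinge [(0.87, [0.6499, 0.0127])]
left_seat [(0.86, [0.5506, 0.2736])]
right_seat [(0.85, [0.5578, 0.0134])]
left_hole [(0.64, [0.6014, 0.2636])]
right_hole [(0.81, [0.611, 0.0284])]
pin_1 [(0.8, [0.4754, 0.1458]), (0.46, [0.4795, 0.1942])]
pin_block [(0.65, [0.4721, 0.17])]
left_hinge [(0.6, [0.6423, 0.2797]), (0.49, [0.4709, 0.1339]), (0.42, [0.4579, -0.2622])]
right_hinge [(0.62, [0.6475, 0.0109]), (0.58, [0.459, -0.2601])]
left_seat [(0.65, [0.5489, 0.2758])]
right_seat [(0.71, [0.5554, 0.012]), (0.52, [0.5455, 0.2747]), (0.51, [0.5952, 0.2512])]
left_hole [(0.89, [0.6008, 0.2646]), (0.49, [0.4786, 0.1589])]
right_hole [(0.56, [0.6097, 0.0287])]
pin_1 [(0.95, [0.4808, 0.1958]), (0.63, [0.6116, 0.2758])]
pin_block [(0.68, [0.4758, 0.1677])]
```

View pics/w2.png

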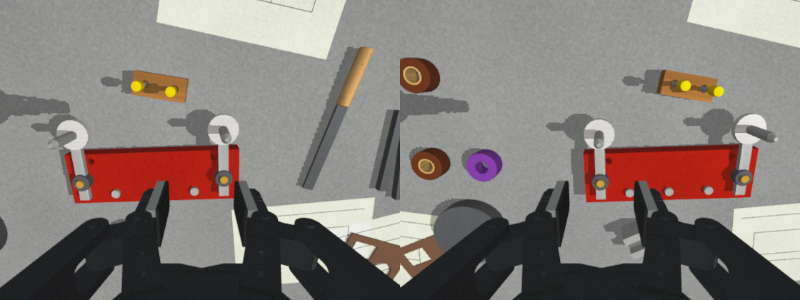

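```bash
cat > m.py <<'E'
from h import *
obs=[]
T=["left_hinge","right_hinge","left_seat","right_seat","left_hole","right_hole"]
M["left_seat"]=(-.09,.13);M["right_seat"]=(-.09,-.13)
raw=""" .6382 .2775 .6499 .0127 .5506 .2736 .5578 .0134 .6014 .2636 .611 .0284
.6423 .2797 .6475 .0109 .5489 .2758 .5554 .012 .6008 .2646 .6097 .0287"""
a=np.array(raw.split(),float).reshape(-1,6,2)
for b in a: obs+=[(t,p) for t,p in zip(T,b)]
crops=[];pins=[]
v,res=fit(obs)
for s in("left_hole","right_hole","pins"):
    p=v[:2]+rot2(v[2])@M[s] if s!="pins" else np.array([.477,.170])
    q=(p[0]-.03,p[1],.24);go(q,np.pi/2)
    im,C,o=see("wrist",T if s!="pins" else ["pin_1","pin_block"],mc=.4)
    print(s,o)
    for t in T:
        for c,x in o.get(t,[])[:1]:
            e=v[:2]+rot2(v[2])@M[t]
            if np.hypot(*(e-x))<.012: obs.append((t,x))
    z=.03 if s!="pins" else .0745
    u=proj(C,[*p,z]).round().astype(int);x0,y0=max(0,u[0]-70),max(0,u[1]-70)
    crops.append(cv2.resize(im[y0:y0+140,x0:x0+140],(266,266),interpolation=2))
    hsv=cv2.cvtColor(im,cv2.COLOR_RGB2HSV)
    if s=="pins": m=cv2.inRange(hsv,(24,150,120),(34,255,255))
    else: m=cv2.inRange(hsv,(0,100,0),(180,255,95))
    w=np.zeros_like(m);cv2.circle(w,tuple(int(i) for i in u),80 if s=="pins" else 22,255,-1);m&=w
    n,l,st,ce=cv2.connectedComponentsWithStats(m)
    for i in range(1,n):
        if st[i,4]>15: print("  blob",s,st[i,4],ray(C,*ce[i],z)[:2].round(4),"pred",p.round(4))
v,res=fit(obs);print(v,(res*1000).round(1).tolist())
for t in T:print(t,(v[:2]+rot2(v[2])@M[t]).round(4))
save("c3",np.hstack(crops))
E
python3 m.py
```

```text
left_hole {'left_hinge': [(0.75, [0.6386, 0.2769])], 'right_hinge': [(0.77, [0.6464, 0.0156])], 'left_seat': [(0.67, [0.5461, 0.2737])], 'right_seat': [(0.79, [0.5536, 0.016])], 'left_hole': [(0.59, [0.6034, 0.2636])], 'right_hole': [(0.73, [0.6084, 0.0309]), (0.43, [0.5144, 0.4734])]}
  blob left_hole 19 [0.6034 0.2576] pred [0.6042 0.2597]
right_hole {'left_hinge': [(0.59, [0.6436, 0.2797])], 'right_hinge': [(0.55, [0.649, 0.0127])], 'left_seat': [(0.84, [0.548, 0.2729])], 'right_seat': [(0.97, [0.557, 0.0133])], 'left_hole': [(0.59, [0.6052, 0.2666])], 'right_hole': [(0.75, [0.6132, 0.0324])]}
pins {'pin_1': [(0.67, [0.4816, 0.1945]), (0.54, [0.4749, 0.1432])], 'pin_block': [(0.78, [0.4764, 0.1665]), (0.64, [0.476, 0.1434])]}
  blob pins 283 [0.4733 0.1422] pred [0.477 0.17 ]
  blob pins 280 [0.4815 0.1917] pred [0.477 0.17 ]
[0.64267022 0.1468788  0.03068344] [[0.5, -0.7], [-3.2, 4.2], [-1.9, 0.5], [-1.1, 0.8], [2.8, -3.3], [0.2, 3.0], [-3.6, -2.9], [-0.8, 6.0], [-0.2, -1.7], [1.3, 2.2], [3.4, -4.3], [1.5, 2.7], [0.1, -0.1], [0.3, 1.3], [2.6, 0.4], [3.1, -1.8], [0.8, -3.3], [2.8, 0.5], [-4.9, -2.9], [-2.3, 4.2], [0.7, 1.2], [-0.3, 0.9], [-1.0, -6.3], [-2.0, -1.0]]
left_hinge [0.6387 0.2768]
right_hinge [0.6467 0.0169]
left_seat [0.5487 0.2741]
right_seat [0.5567 0.0142]
left_hole [0.6042 0.2603]
right_hole [0.6112 0.0314]
```

View pics/c3.png

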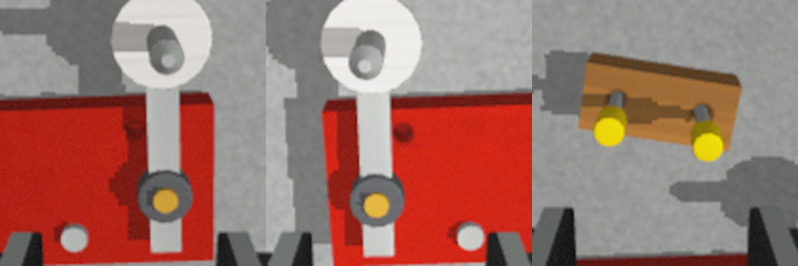

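```bash
cat > pin.py <<'E'
import sys
from h import *
p=np.array(eval(sys.argv[1]));h=np.array(eval(sys.argv[2]));G=.057;yaw=np.pi/2+.03
robot.command_gripper(.45,40)
go((*p,.16),yaw);rot=list(robot.get_tool_rot())
robot.move_linear([*p,G],rate=.12)
robot.command_gripper(0.,40);print("w",robot.get_grip_width(),robot.get_grasp_force())
robot.move_linear([*p,.17],rate=.12);print("w",robot.get_grip_width())
robot.move_ptp([*h,.17],rot)
robot.move_linear([*h,G+.034],rate=.12)
ok=False
for dx,dy in[(0,0),(.002,0),(-.002,0),(0,.002),(0,-.002),(.003,.003),(-.003,.003),(.003,-.003),(-.003,-.003)]:
    t=h+[dx,dy]
    robot.move_linear([*t,G+.034],rate=.08)
    hit=robot.move_linear([*t,G-.001],rate=.03,until_force=8)
    z=robot.get_tcp_pos()[2];print((dx,dy),hit,round(z-G,4),np.round(robot.get_ft_force(),1))
    if z<G+.004: ok=True;break
print("ok",ok,robot.get_grip_width(),robot.get_tcp_pos(),robot.get_time_s())
if ok:
    robot.command_gripper(.3);robot.move_linear([*t,.17],rate=.15)
    print(robot.get_time_s())
E
python3 pin.py "(.4815,.1917)" "(.6034,.2603)"
```

```text
w 0.16793205071207776 38.91066491603851
w 0.16485530025342646
(0, 0) False 0.001 [-0.8  0.2  5.4]
ok True 0.16938025623386552 [0.60409623 0.2605413  0.0579924 ] 32.15
33.325
```

```bash
python3 pin.py "(.4733,.1422)" "(.6118,.0316)" && python3 - <<'E'
from h import *
go((.53,.13,.33),np.pi/2)
im,C,o=see("wrist",["pin_1","left_seat","right_seat","right_hinge","left_hinge"]);print(o)
t=robot.get_image("top");s=robot.get_image("side")
save("c4",np.hstack([cv2.resize(im[60:300,100:460],(400,267),interpolation=2),cv2.resize(s[200:320,200:380],(400,267),interpolation=2)]))
E
```

```text
w 0.16949508566498692 38.911532163619995
w 0.16992529334179335
(0, 0) False 0.0009 [-2.  -0.3  6.1]
ok True 0.16910450029554813 [0.61242268 0.03165759 0.05791936] 39.8833
41.0583
{'pin_1': [(0.75, [0.6162, 0.0331]), (0.73, [0.6035, 0.2588])], 'left_seat': [(0.73, [0.5478, 0.2729])], 'right_seat': [(0.97, [0.5541, 0.0127])], 'right_hinge': [(0.68, [0.6483, 0.0093]), (0.6, [0.5077, 0.4534])], 'left_hinge': [(0.66, [0.6427, 0.2778])]}
```

View pics/c4.png

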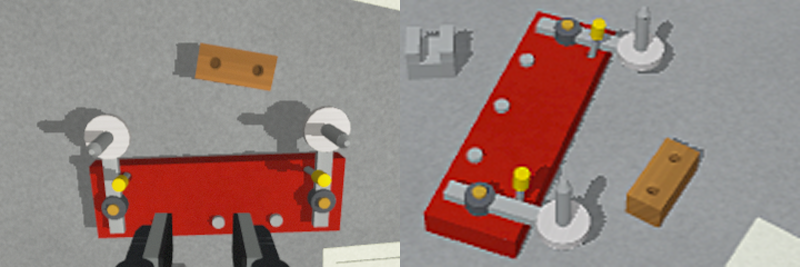

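```bash
cat > roll.py <<'E'
import sys
from h import *
p=np.array(eval(sys.argv[1]));seat=np.array(eval(sys.argv[2]));yaw=np.pi/2+.03
def locate(p,tag=None):
    im,C,o=see("wrist",["roll_1"],z=0.);hsv=cv2.cvtColor(im,cv2.COLOR_RGB2HSV)
    u=proj(C,[*p,.028]);m=cv2.inRange(hsv,(10,60,100),(24,200,255))
    w=np.zeros_like(m);cv2.circle(w,tuple(int(i) for i in u),60,255,-1);m&=w
    pts=cv2.findNonZero(m)
    c=None
    if pts is not None and len(pts)>20:
        n,l,st,ce=cv2.connectedComponentsWithStats(m);i=1+np.argmax(st[1:,4])
        x,y,ww,hh=st[i,:4];c=ray(C,x+ww/2-.5,y+hh/2-.5,.028)[:2]; print("blob",st[i,4],ww,hh)
    print("core",c,"net",o["roll_1"])
    if tag:save(tag,im[max(0,int(u[1])-100):int(u[1])+100,max(0,int(u[0])-130):int(u[0])+130])
    return c
robot.command_gripper(.9,40)
go((p[0]-.03,p[1],.25),yaw)
c=locate(p,sys.argv[3])
print(robot.get_time_s())
if len(sys.argv)>4:
    assert c is not None and np.hypot(*(c-p))<.03
    go((*c,.12),yaw)
    robot.move_linear([*c,.006],rate=.12,until_force=15);print(robot.get_tcp_pos())
    robot.command_gripper(0.,40);print("w",robot.get_grip_width(),robot.get_grasp_force())
    g=robot.get_tcp_pos()[2]
    robot.move_linear([*c,.2],rate=.15);print("w",robot.get_grip_width())
    r=best_rot((*seat,.2),yaw);robot.move_ptp([*seat,.2],r)
    hit=robot.move_linear([*seat,g+.0475],rate=.08,until_force=10)
    print("placed",hit,robot.get_tcp_pos()[2]-g-.046,robot.get_ft_force())
    if robot.get_tcp_pos()[2]-g<.056:
        robot.command_gripper(.9);robot.move_linear([*seat,.2],rate=.15)
    print(robot.get_time_s())
E
python3 roll.py "(.471,-.298)" "(.555,.0137)" r1
```

```text
blob 643 47 43
core [ 0.45601483 -0.29676472] net [(0.91, [0.4607, -0.2923]), (0.87, [0.6297, -0.2038]), (0.8, [0.6198, -0.31]), (0.75, [0.6345, -0.4148])]
44.575
```

View pics/r1.png

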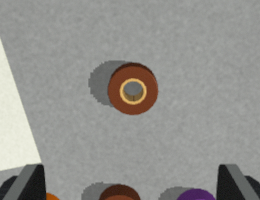

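```bash
sed -i 's/(10,60,100),(24,200,255)/(12,60,150),(26,200,255)/' roll.py
python3 roll.py "(.461,-.294)" "(.555,.0137)" r2
python3 - <<'E'
import cv2
a=cv2.imread("pics/r2.png");print(a.shape,cv2.cvtColor(a,cv2.COLOR_BGR2HSV)[100,100:160:3].tolist())
E
```

```text
blob 245 28 27
core [ 0.45942547 -0.29580904] net [(0.95, [0.4616, -0.2932]), (0.76, [0.6311, -0.413]), (0.74, [0.6304, -0.2015]), (0.56, [0.6211, -0.3093])]
45.1417
(200, 260, 3) [[60, 2, 111], [5, 30, 93], [10, 175, 112], [10, 177, 115], [9, 169, 116], [14, 153, 145], [18, 133, 188], [19, 111, 103], [40, 7, 105], [60, 7, 112], [60, 5, 109], [0, 0, 103], [17, 119, 103], [19, 134, 186], [14, 151, 149], [10, 185, 110], [9, 172, 113], [9, 180, 112], [13, 15, 149], [60, 5, 153]]
```

Ring blob 28x27 px at (0.459, -0.296), and the network agrees within 3 mm. Going ahead with the pick.

```bash
python3 roll.py "(.460,-.295)" "(.555,.0137)" r3 go
```

```text
blob 242 28 26
core [ 0.45992814 -0.29582301] net [(0.97, [0.6258, -0.2034]), (0.87, [0.6187, -0.3088]), (0.81, [0.6347, -0.4135]), (0.74, [0.6316, 0.0572]), (0.65, [0.4586, -0.2934])]
45.7083
[ 0.46072332 -0.29650844  0.00718205]
w 0.6668741038216455 43.01990535110235
w 0.6652892978815866
placed False 0.0020354236726463776 [-0.12873139  0.12623633 -0.29312132]
53.8
```

```bash
python3 roll.py "(.620,-.310)" "(.5475,.2737)" r4 go && python3 - <<'E'
from h import *
robot.move_ptp([.35,.1,.3],best_rot((.35,.1,.3),np.pi/2))
s=robot.get_image("side");t=robot.get_image("top")
print({n:[(round(d["conf"],2),np.round(d["position"]).tolist()) for d in robot.tip_of(n,"roll_1")] for n in("side","top")})
save("c5",np.hstack([cv2.resize(s[140:320,160:430],(400,267),interpolation=2),cv2.resize(t[130:310,170:440],(400,267),interpolation=2)]))
E
```

```text
blob 240 27 26
core [ 0.62265487 -0.30841585] net [(0.62, [0.6355, -0.4135]), (0.58, [0.6178, -0.3096]), (0.45, [0.7757, -0.259])]
55.3667
[ 0.62354708 -0.30902018  0.00747243]
w 0.6659525057125296 43.14936546608806
w 0.6622696401504607
placed False 0.0021981046089063275 [-0.73316496 -0.28644568 -0.34897528]
64.325
{'side': [(0.77, [216.0, 308.0]), (0.71, [138.0, 330.0]), (0.7, [301.0, 273.0]), (0.61, [176.0, 307.0])], 'top': [(0.83, [240.0, 288.0]), (0.78, [217.0, 359.0]), (0.74, [216.0, 430.0]), (0.62, [242.0, 199.0])]}
```

View pics/c5.png

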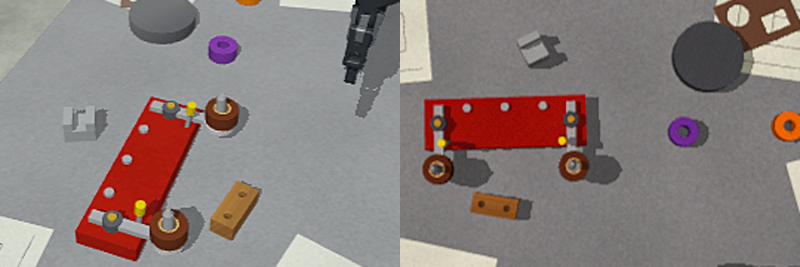

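```bash
python3 -c "
from h import *
save('t9',robot.get_image('top'))"
```

```text
(no output)
```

View pics/t9.png

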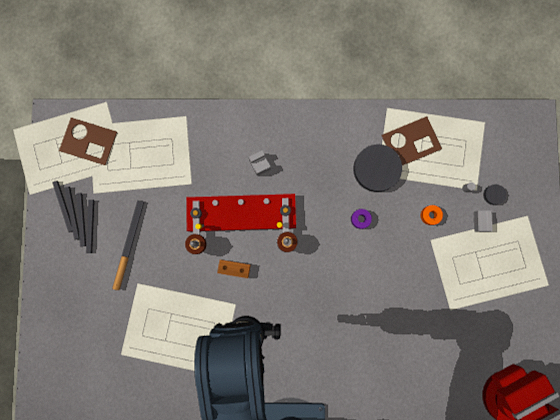

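The full top view shows both arms out, at (198, 215) and (285, 215), with a brown roll on each spindle at (195, 243) and (288, 241). No brown rolls are left on the bench; only the purple and orange look-alikes remain.

```bash
python3 -c "
from h import *
print(robot.job_done(),robot.get_time_s())"
```

```text
the job is handed in; nothing more can be done
the job is handed in; nothing more can be done
```

The job is handed in: both arms are swung out and pinned, and the two brown rolls on the bench lie flat, one on each spindle; the last clock reading was 64 s, before the final check pictures.

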